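# Return the check samples to their partition trays

### The arm

A 6-joint arm with a two-finger parallel gripper is mounted at the origin on the work surface. World frame = base frame: x ahead of the robot, y to its left, z up, the work surface at z = 0. Lengths are in mm, angles in degrees, forces in N, time in s.
With the tool pointing down it reaches from about 325 to 925 mm from the base axis. Payload 3.1 kg.
Tool frame: the origin (TCP) lies at the very end of the fingers, on their centre line; the grasp point (between the pads) lies grasp_offset behind it (grasp_offset is the distance from the TCP to the grasp point, in mm); z points along the fingers, y is the line along which they close (so a half turn about z gives the same grasp; the last joint's range is limited). The gripper opens to 85 mm and grips with 20 to 120 N. Pads are 22 mm wide; open, the fingers measure 114 mm over their backs; the gripper's body (76 mm by 85 mm) begins 54 mm behind the grasp point. The pads swing forward as they close: fully open they stand 13 mm farther back than shut.
Start: joints at [-81.773, 12.427, 92.441, -0, 75.132, -6.429], TCP at [158.158, -604.67, 231.3] pointing down, gripper open.
Joint ranges: [-157.48, 157.48], [-44.54, 120.13], [17.64, 146.25], [-64.5, 244.5], [7.68, 150.69], [-147.95, 147.95]. Speed limits (degrees/s): [159.86, 159.86, 180, 180, 180, 180].

### API

Orientations are given as [roll, pitch, yaw] about the fixed x, y, z axes, in that order (R = Rz(yaw) Ry(pitch) Rx(roll)).
In Python, from station import * gives the robot as it stands. Calls block until the motion is done:
- goto(position, orientation): joint-space move of the TCP to a pose.
- move_l(position, attitude=None, speed=150): straight line of the TCP; attitude=None keeps the orientation; speed is the mean speed in mm/s.
- move_j(angles): joint-space move.
- grip(opening, squeeze=None): finger opening in mm; squeeze is the grip in N (None keeps the last); returns when the fingers have stopped.
- wait(seconds).
- solve_ik(position, orientation): joint angles nearest the present ones, or None.
- get_obs(): the state.
- get_image(name): name is "side" or "top"; returns the picture (420x560x3 uint8, red, green, blue); there is no depth.
- get_calibration(name): a dict with "fx", "fy", "cx", "cy" (pixels), "R" (3x3) and "t" (3): a world point X has camera coordinates R X + t. Camera axes: x right, y down, z forward; pixel columns grow to the right and rows downward; lengths in mm; the calibration is good to about 2 mm. A picture is of the moment at which its call begins. get_calibration takes no time and is no camera call.
A pose or a line that the arm cannot do raises Unreachable and nothing moves.
- sign_off(): hands the job in; it is judged then, once.
Trained networks look in the newest picture that a camera, given by its name, has taken for a name from the list of things; names that differ only in an ending like _2 or _b are one class to them, and where a whole thing is asked for, a point or a joint stands for the part that bears it (a point fixed in the world has none). Each returns a list of dicts, best first, with "score" (0 to 1); they miss things now and then, are a little off and sometimes report something else, mostly with a low value. They report only what shows in the picture. A call takes as long as a camera call.
- spot_in(name, camera): "extent" ([centre column, centre row, width, height] in pixels, round what is visible of it).
- regions_of(name, camera): "region" (420x560 bool, what is visible of it) and "extent" ([centre column, centre row, width, height] in pixels, round what is visible of it).
The state is a dict: "t": time; "joint_pos": joint angles; "qvel": joint speeds; "effort": joint torques, N m; "tcp_pos": TCP position; "ee_rot": TCP orientation; "wrist_force": force on the tool from outside, world axes, zero at the start; "moment": the same for the moment, N m; "grip_width": finger opening in mm; "grip_force": force on a finger pad.
Only numpy, scipy, OpenCV 4.12 (cv2) and the standard library are available. Lean on these libraries where they do the work, as an engineer would, in place of code of your own. Each camera call takes 0.05 s, during which the arm holds its last target. There are 200 camera calls.

### The job

The check samples stand mixed on the packing bench: two large jars, two small jars and one carton. Return each one, upright and without dropping it or tipping it over, to the partition tray whose cells are made for its kind, one sample standing flat on the floor of each cell. Leave the carton that is already in its tray, and the blue flask, where they are.

Things in the scene. Friction and masses are not known exactly. Their poses are not given: they have to be found in the camera images.
- large_a: Large clear plastic jar of dried mushrooms with a paper label and an aluminium screw cap: 62 mm diameter, 100 mm high, cap 58 mm wide and 18 mm high, about 0.18 kg (0.13 to 0.25). Origin: centre of the underside; z up along the jar; yaw means nothing. Smooth and rigid, stands upright on the bench at the start.
- large_b: Large clear plastic jar of dried mushrooms with a paper label and an aluminium screw cap: 62 mm diameter, 100 mm high, cap 58 mm wide and 18 mm high, about 0.18 kg (0.13 to 0.25). Origin: centre of the underside; z up along the jar; yaw means nothing. Smooth and rigid, stands upright on the bench at the start. Twin of large_a.
- small_a: Small clear plastic jar of dried mushrooms with a paper label and an aluminium screw cap: 44 mm diameter, 80 mm high, cap 40 mm wide and 15 mm high, about 0.08 kg (0.06 to 0.11). Origin: centre of the underside; z up along the jar; yaw means nothing. Smooth and rigid, stands upright on the bench at the start.
- small_b: Small clear plastic jar of dried mushrooms with a paper label and an aluminium screw cap: 44 mm diameter, 80 mm high, cap 40 mm wide and 15 mm high, about 0.08 kg (0.06 to 0.11). Origin: centre of the underside; z up along the jar; yaw means nothing. Smooth and rigid, stands upright on the bench at the start. Twin of small_a.
- carton_loose: White paper folding carton, full and rigid: 44 mm (its x) by 72 mm (its y) by 96 mm high, about 0.12 kg (0.09 to 0.16). Origin: centre of the underside, z up. Stands upright on the bench at the start, among the jars.
- tray_large: Tray for the large jars, white ribbed plastic, fixed. Origin: centre of underside; y along its row of two open cells, z up. Floor 5 mm thick; outer walls 36 mm high, partition 30 mm, all 4 mm thick. Cells 78 x 78 mm inside, empty at the start, centres at y = -41 and y = +41 mm; tray 86 (x) by 168 mm (y) outside.
- tray_small: Tray for the small jars, white ribbed plastic, fixed. Origin: centre of underside; y along its row of two open cells, z up. Floor 5 mm thick; outer walls 36 mm high, partition 30 mm, all 4 mm thick. Cells 60 x 60 mm inside, empty at the start, centres at y = -32 and y = +32 mm; tray 68 (x) by 132 mm (y) outside.
- tray_carton: Tray for cartons, white ribbed plastic, fixed. Origin: centre of underside; y along its row of two open cells, z up. Floor 5 mm thick; outer walls 36 mm high, partition 30 mm, all 4 mm thick. Cells 60 (x) by 90 mm (y) inside, centres at y = -47 and y = +47 mm; tray 68 by 192 mm outside. The +y cell holds carton_kept, the -y cell is free. A carton fits with its y along tray y, either way round.
- carton_kept: White paper folding carton, full and rigid: 44 mm (its x) by 72 mm (its y) by 96 mm high, about 0.12 kg (0.09 to 0.16). Origin: centre of the underside, z up. Already stands upright in the +y cell of tray_carton, and stays there.
- flask: Someone's blue metal flask with a grey cap, 68 mm diameter, 210 mm high, about 0.55 kg, standing upright at the right end of the work. Origin: centre of the underside, z up. To be left alone.

How it is judged (in metres and radians):
At the end, for the whole second after the job is handed in: Large jars, small jars and the loose carton each stand in their own cell of their kind's tray, within 12 mm of its centre in x and y, on its floor (4 mm), upright within 0.08 rad, released, at rest; the kept carton is still in its cell, the flask upright within 30 mm of its start (x of large_a in the frame of tray_large between -0.012 and 0.012 m and (y of large_a in the frame of tray_large between -0.053 and -0.029 m or y of large_a in the frame of tray_large between 0.029 and 0.053 m) and z of large_a in the frame of tray_large between 0.002 and 0.009 m and angle between each of large_a, large_b, small_a, small_b, carton_loose, carton_kept's own z axis and vertical below 0.08 rad and linear speed of each of large_a, large_b, small_a, small_b, carton_loose, carton_kept below 0.02 m/s and contact force between each of large_a, large_b, small_a, small_b, carton_loose, carton_kept and the fingers below 0.1 N and x of large_b in the frame of tray_large between -0.012 and 0.012 m and (y of large_b in the frame of tray_large between -0.053 and -0.029 m or y of large_b in the frame of tray_large between 0.029 and 0.053 m) and z of large_b in the frame of tray_large between 0.002 and 0.009 m and x of small_a in the frame of tray_small between -0.012 and 0.012 m and (y of small_a in the frame of tray_small between -0.044 and -0.02 m or y of small_a in the frame of tray_small between 0.02 and 0.044 m) and z of small_a in the frame of tray_small between 0.002 and 0.009 m and x of small_b in the frame of tray_small between -0.012 and 0.012 m and (y of small_b in the frame of tray_small between -0.044 and -0.02 m or y of small_b in the frame of tray_small between 0.02 and 0.044 m) and z of small_b in the frame of tray_small between 0.002 and 0.009 m and x of carton_loose in the frame of tray_carton between -0.012 and 0.012 m and y of carton_loose in the frame of tray_carton between -0.059 and -0.035 m and z of carton_loose in the frame of tray_carton between 0.002 and 0.009 m and x of carton_kept in the frame of tray_carton between -0.012 and 0.012 m and y of carton_kept in the frame of tray_carton between 0.035 and 0.059 m and z of carton_kept in the frame of tray_carton between 0.002 and 0.009 m and distance of flask from where it was at the start of the episode below 0.03 m and angle between flask's own z axis and vertical below 0.1 rad); the robot touches nothing.
It fails at once if a pack is dropped or knocked (moves faster than 0.7 m/s while the fingers do not hold it) ((linear speed of large_a above 0.7 m/s and contact force between large_a and the fingers below 0.05 N) or (linear speed of large_b above 0.7 m/s and contact force between large_b and the fingers below 0.05 N) or (linear speed of small_a above 0.7 m/s and contact force between small_a and the fingers below 0.05 N) or (linear speed of small_b above 0.7 m/s and contact force between small_b and the fingers below 0.05 N) or (linear speed of carton_loose above 0.7 m/s and contact force between carton_loose and the fingers below 0.05 N)).
It fails at once if a pack is tipped over (more than 0.8 rad) (angle between any of large_a, large_b, small_a, small_b, carton_loose's own z axis and vertical above 0.8 rad).
It fails at once if the carton already in its tray is moved by more than 25 mm or tipped (distance of carton_kept from where it was at the start of the episode above 0.025 m or angle between carton_kept's own z axis and vertical above 0.3 rad).
It fails at once if the flask is moved by more than 30 mm or tipped (distance of flask from where it was at the start of the episode above 0.03 m or angle between flask's own z axis and vertical above 0.3 rad).
It also fails if it takes over 120 s, if anything falls off the work surface, if the arm or the gripper's body presses on something with over 40 N, if the wrist force passes 120 N, or if a joint passes its speed limit or range.

## Working session

There is one attempt and no reset: what is moved stays moved. The work goes in short steps, each a Python script; the robot and the scene stay as the last script left them, time stands still between calls to the robot, and variables do not carry over. Pictures are saved under pics/ and viewed, at most 14 in all, crops included, and the job is handed in when it is done.

```bash
mkdir -p pics; ls
python3 - <<'E'
from station import *
import cv2
for c in("top","side"):
    im=get_image(c);cv2.imwrite(f"pics/{c}0.png",im[:,:,::-1])
    k=get_calibration(c);print(c,{a:(k[a] if a not in("R","t") else [[round(float(v),3) for v in r] if hasattr(r,'__len__') else round(float(r),2) for r in k[a]]) for a in k})
    for n in("large_a","small_a","carton_loose","tray_large","tray_small","tray_carton","flask"):
        print(c,n,[(round(d["score"],2),[round(float(x)) for x in d["extent"]]) for d in spot_in(n,c)])
o=get_obs();print(o)
try: print(grasp_offset)
except Exception as e: print(e)
E
```

```text
pics
top {'fx': 422.2561283828092, 'fy': 422.2561283828092, 'cx': 280.1960956227986, 'cy': 213.72719635283016, 'R': [[0.018, -1.0, -0.006], [-1.0, -0.018, -0.023], [0.023, 0.006, -1.0]], 't': [-104.87, 494.87, 1099.45]}
top large_a [(0.9, [178, 249, 34, 27]), (0.84, [128, 254, 36, 28])]
top small_a [(0.79, [291, 238, 15, 13]), (0.62, [237, 236, 20, 19])]
top carton_loose [(0.74, [353, 233, 38, 22])]
top tray_large [(0.57, [157, 156, 71, 44])]
top tray_small [(0.77, [246, 150, 56, 36])]
top tray_carton [(0.78, [333, 160, 78, 27])]
top flask [(0.95, [454, 209, 60, 34])]
side {'fx': 405.31832954002783, 'fy': 405.31832954002783, 'cx': 286.78570576096143, 'cy': 203.01081740824597, 'R': [[-0.95, -0.314, -0.001], [-0.203, 0.617, -0.76], [0.239, -0.722, -0.649]], 't': [468.44, 189.11, 848.19]}
side large_a [(0.97, [306, 290, 32, 54]), (0.76, [293, 348, 35, 60])]
side small_a [(0.65, [326, 202, 21, 35]), (0.6, [309, 238, 19, 36])]
side carton_loose [(0.73, [332, 164, 19, 44])]
side tray_large []
side tray_small [(0.65, [223, 222, 44, 47])]
side tray_carton [(0.6, [261, 173, 44, 44])]
side flask [(0.8, [332, 107, 25, 67])]
{'t': 0.8, 'joint_pos': array([-8.17701112e+01,  1.24261744e+01,  9.24389578e+01, -2.45427033e-03,
        7.51343556e+01, -6.42862162e+00]), 'qvel': array([-0.01644449, -0.03766701,  0.05683191,  0.04847255,  0.0006219 ,
        0.06515828]), 'effort': array([ 5.45986913e-04, -3.96831071e+01, -3.04233241e+01, -5.39011319e-05,
        5.30035541e-04,  3.32564333e-06]), 'tcp_pos': array([ 158.17214174, -604.67147439,  231.33287994]), 'ee_rot': array([1.79999757e+02, 2.41456610e-03, 1.46591401e+01]), 'wrist_force': array([-0.07085736, -0.01236633,  0.76075264]), 'moment': array([-0.02042645,  0.03535156,  0.01349343]), 'grip_force': 0.0, 'grip_width': 85.3629077888969}
18.700000000000003
```

Run:
```python
import cv2
a=cv2.imread("pics/top0.png")[110:310,60:510];cv2.imwrite("pics/topc.png",cv2.resize(a,(800,356),interpolation=cv2.INTER_CUBIC))
a=cv2.imread("pics/side0.png")[40:400,150:430];cv2.imwrite("pics/sidec.png",cv2.resize(a,(466,600),interpolation=cv2.INTER_CUBIC))
```

```text
(no output)
```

View pics/topc.png

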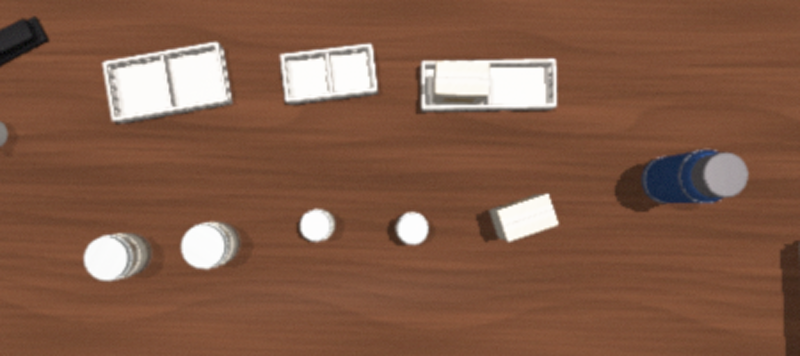

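View pics/sidec.png

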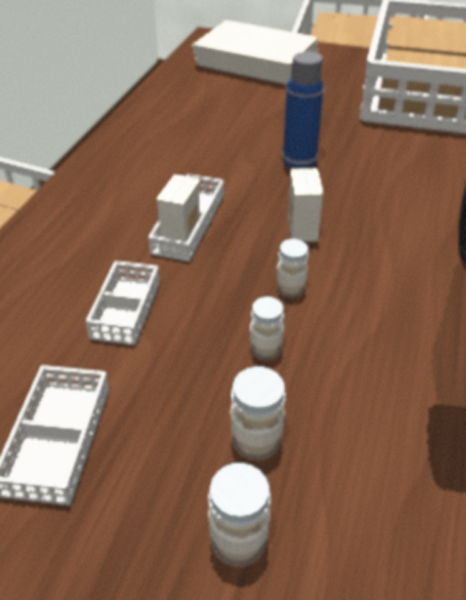

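The top view shows two large jars (about px 128,254 and 178,249), two small jars (237,236 and 291,238) and the loose carton (353,233). The trays lie in a row above them, the kept carton is in the left cell of the right-hand tray, and the flask is at (454,209). The side view agrees, and everything is well separated. I'll fit the outlines to measure poses.

```bash
cat > vis.py <<'E'
from station import *
import numpy as np, cv2
from scipy.optimize import minimize
S=8
DIM={"large":(31,100),"small":(22,80),"carton":(44,72,96),"flask":(34,210),
     "tray_large":(86,168,36),"tray_small":(68,132,36),"tray_carton":(68,192,36)}
CAL={c:get_calibration(c) for c in("top","side")}
def project(P,c):
    k=CAL[c];q=np.asarray(P)@np.array(k["R"]).T+np.array(k["t"])
    return q[:,:2]/q[:,2:]*[k["fx"],k["fy"]]+[k["cx"],k["cy"]]
def ground(u,v,z,c):
    k=CAL[c];R=np.array(k["R"]);d=R.T@[(u-k["cx"])/k["fx"],(v-k["cy"])/k["fy"],1];o=-R.T@np.array(k["t"])
    return (o+d*(z-o[2])/d[2])[:2]
def pts(kind,p,z0=0):
    D=DIM[kind]
    if len(D)==2:
        r,h=D;a=np.linspace(0,2*np.pi,40);c=0.018*h/0.1/100 
        capr,capz=(r-2,h-16) if kind in("large","small") else (r,h)
        L=[np.c_[p[0]+q*np.cos(a),p[1]+q*np.sin(a),0*a+z] for q,z in((r,0),(r,capz),(capr,h))]
        P=np.vstack(L)
    else:
        w,l,h=D;c,s=np.cos(p[2]),np.sin(p[2])
        P=np.array([[p[0]+c*x-s*y,p[1]+s*x+c*y,z] for x in(-w/2,w/2) for y in(-l/2,l/2) for z in(0,h)])
    return P+[0,0,z0]
def render(kind,p,c,z0=0):
    h=cv2.convexHull(project(pts(kind,p,z0),c).astype(np.float32))
    m=np.zeros((420*2,560*2),np.uint8)
    cv2.fillConvexPoly(m,np.round((h+.5)*2*S-S/2).astype(np.int32),255,shift=3,lineType=cv2.LINE_AA)
    return cv2.resize(m,(560,420),interpolation=cv2.INTER_AREA)/255.
def fit(kind,p0,masks,z0=0):
    def cost(p): # mean 1-IoU over cameras
        e=0
        for c,m in masks.items():
            r=render(kind,p,c,z0);e+=1-np.minimum(r,m).sum()/np.maximum(r,m).sum()
        return e/len(masks)
    best=None
    yaws=[None] if len(p0)==2 else [p0[2]+d for d in((0,) if "tray" in kind else (-.8,-.4,0,.4,.8))]
    for y in yaws:
        q=np.array(p0,float)
        if y is not None:q[2]=y
        sx=np.vstack([q]+[q+np.eye(len(q))[i]*([8,8,.15][i]) for i in range(len(q))])
        r=minimize(cost,q,method="Nelder-Mead",options=dict(initial_simplex=sx,xatol=.02,fatol=1e-5))
        if best is None or r.fun<best.fun:best=r
    return best.x,best.fun
E
cat > m.py <<'E'
from vis import *
import json
for c in("top","side"):get_image(c)
out={}
for n in("large_a","small_a","carton_loose","tray_large","tray_small","tray_carton","flask"):
    kind=n.split("_")[0] if not n.startswith("tray") else n
    D=DIM[kind];z=D[-1]/2
    T=[d for d in regions_of(n,"top") if d["score"]>.3];Sd=[d for d in regions_of(n,"side") if d["score"]>.3]
    sc=lambda L:[(round(d["score"],2),[round(float(x)) for x in d["extent"]]) for d in L]
    print(n,sc(T),sc(Sd))
    for t in T:
        p=list(ground(t["extent"][0],t["extent"][1],z,"top"))
        if len(D)==3:p.append(0.)
        for ms in ("top","side","both"):
            masks={}
            if ms!="side":masks["top"]=t["region"].astype(float)
            if ms!="top":
                u=project([[p[0],p[1],z]],"side")[0]
                s=[d for d in Sd if np.hypot(*(np.array(d["extent"][:2])-u))<15]
                if not s:continue
                masks["side"]=s[0]["region"].astype(float)
            x,f=fit(kind,p,masks);print("  ",ms,np.round(x,2),round(f,3))
E
python3 m.py
```

```text
large_a [(0.84, [180, 250, 35, 26]), (0.73, [126, 255, 36, 28])] [(0.97, [306, 291, 32, 54]), (0.62, [293, 350, 39, 60])]
   top [407.79 156.33] 0.075
   side [405.21 158.58] 0.089
   both [406.67 156.96] 0.09
   top [390.49 285.73] 0.053
   side [386.14 289.68] 0.089
   both [388.83 287.51] 0.099
small_a [(0.83, [238, 235, 22, 21]), (0.68, [292, 239, 15, 20])] [(0.78, [310, 237, 18, 39]), (0.73, [324, 201, 24, 36])]
   top [438.51   6.75] 0.074
   side [435.11  12.4 ] 0.071
   both [437.42   7.38] 0.11
   top [ 436.18 -125.83] 0.111
   side [ 434.11 -122.09] 0.091
   both [ 435.57 -125.47] 0.113
carton_loose [(0.67, [354, 232, 33, 24]), (0.41, [180, 248, 35, 30])] [(0.79, [334, 162, 21, 44])]
   top [ 4.5588e+02 -2.7998e+02  3.1000e-01] 0.117
   side [ 4.5398e+02 -2.8440e+02  2.9000e-01] 0.084
   both [ 4.5426e+02 -2.8107e+02  3.0000e-01] 0.115
   top [408.67 152.13   0.52] 0.266
tray_large [(0.75, [154, 156, 69, 44])] [(0.63, [181, 303, 70, 82])]
   top [6.4012e+02 2.3289e+02 1.9000e-01] 0.051
   side [6.3676e+02 2.3615e+02 2.0000e-01] 0.056
   both [6.3873e+02 2.3492e+02 2.0000e-01] 0.062
tray_small [(0.71, [246, 149, 56, 31])] [(0.55, [224, 223, 47, 50])]
   top [ 6.5736e+02 -2.9600e+00  1.4000e-01] 0.065
   side [6.5384e+02 9.8000e-01 1.5000e-01] 0.046
   both [ 6.5535e+02 -1.2400e+00  1.4000e-01] 0.073
tray_carton [(0.72, [333, 158, 79, 27])] [(0.65, [258, 166, 28, 42]), (0.62, [260, 170, 43, 47])]
   top [ 6.4484e+02 -2.3252e+02  3.0000e-02] 0.381
   side [ 6.7360e+02 -2.7059e+02  3.4000e-01] 0.29
   both [ 6.4551e+02 -2.3287e+02  5.0000e-02] 0.461
flask [(0.95, [452, 209, 61, 30])] [(0.91, [332, 105, 25, 67]), (0.56, [257, 167, 25, 46])]
   top [ 512.62 -486.73] 0.157
   side [ 508.84 -496.32] 0.142
   both [ 509.99 -488.35] 0.164
```

```bash
cat > m2.py <<'E'
from vis import *
im=cv2.imread("pics/top0.png");g=im.min(2)
n,lab,st,ce=cv2.connectedComponentsWithStats((g>150).astype(np.uint8))
for i in range(1,n):
    if st[i][4]<120:continue
    c=np.argwhere(lab==i)[:,::-1]
    r=cv2.minAreaRect(c.astype(np.float32));print(st[i],np.round(r[0],1),np.round(r[1],1),round(r[2],1),"z36",np.round(ground(*r[0],36,"top")),"z96",np.round(ground(*r[0],96,"top")))
# tray_carton: hull of bright pixels near the tray vs model, both cameras
for c,box,z in(("top",(285,138,385,178),0),):
    m=np.zeros((420,560),np.uint8);x0,y0,x1,y1=box
    m[y0:y1,x0:x1]=(g>110)[y0:y1,x0:x1]
    n,lab,st,_=cv2.connectedComponentsWithStats(m);i=1+st[1:,4].argmax()
    h=cv2.convexHull(np.argwhere(lab==i)[:,::-1].astype(np.int32));M=np.zeros_like(m);cv2.fillConvexPoly(M,h,1)
    x,f=fit("tray_carton",[645,-232,0.],{c:M.astype(float)});print("trayC",np.round(x,3),f)
for n_,p in(("tray_large",[640,232.9,.19]),("tray_small",[657,-3,.14])):
    u=project([[p[0],p[1],18]],"top")[0].astype(int);m=np.zeros((420,560),np.uint8);w=48 if "large" in n_ else 38
    s=np.s_[u[1]-32:u[1]+32,u[0]-w:u[0]+w];m[s]=(g>110)[s]
    k,lab,st,_=cv2.connectedComponentsWithStats(m);i=1+st[1:,4].argmax()
    h=cv2.convexHull(np.argwhere(lab==i)[:,::-1].astype(np.int32));M=np.zeros_like(m);cv2.fillConvexPoly(M,h,1)
    x,f=fit(n_,p,{"top":M.astype(float)});print(n_,np.round(x,3),f)
# overlay
A={c:cv2.imread(f"pics/{c}0.png") for c in CAL}
P=[("large",(406.5,157.4)),("large",(388.3,287.7)),("small",(436.8,9.5)),("small",(435.1,-124)),("carton",(455,-282,.30)),
("tray_large",(638.5,234.5,.195)),("tray_small",(655.6,-1,.145)),("tray_carton",(645,-232,.02)),("flask",(510,-490))]
o=[]
for c,s in(("top",np.s_[110:310,60:510]),("side",np.s_[40:400,110:430])):
    B=cv2.resize(A[c],None,fx=2,fy=2,interpolation=cv2.INTER_CUBIC)
    for k,p in P:cv2.polylines(B,[np.round(2*cv2.convexHull(project(pts(k,p),c).astype(np.float32))+.5).astype(int)],True,(0,255,0),1)
    B=B[2*s[0].start:2*s[0].stop,2*s[1].start:2*s[1].stop]
    cv2.imwrite(f"pics/ov_{c}.png",B if c=="top" else cv2.resize(B,(533,600)))
E
sed -i 's/560:510/560:460/' m2.py; python3 m2.py; python3 -c "
import cv2;a=cv2.imread('pics/ov_top.png');cv2.imwrite('pics/ov_top2.png',a[:,:800])"
```

```text
[212   0  19  43 400] [221.2  21. ] [43. 16.] 86.5 z36 [989.  65.] z96 [960.  55.]
[ 297    0  177   38 1042] [385.   18.5] [ 37. 176.] 90.0 z36 [1002. -356.] z96 [ 973. -342.]
[188   6  20  10 123] [197.5  11.5] [ 8.2 18.5] 80.0 z36 [1013.  126.] z96 [983. 114.]
[140  11  22   8 136] [150.5  14.7] [ 7.1 20.8] 85.6 z36 [1003.  247.] z96 [973. 228.]
[164  10  21   8 141] [174.   13.5] [ 7. 20.] 90.0 z36 [1007.  187.] z96 [977. 171.]
[115  13  22   7 124] [125.5  16. ] [ 6. 21.] 90.0 z36 [999. 312.] z96 [969. 289.]
[ 91  14  22   8 133] [101.5  17.5] [ 7. 21.] 90.0 z36 [994. 374.] z96 [964. 347.]
[ 67  16  22   7 129] [77.5 19. ] [ 6. 21.] 90.0 z36 [989. 436.] z96 [960. 406.]
[ 118  134   72   44 2127] [153.3 155.2] [34.2 68.4] 80.1 z36 [640. 231.] z96 [630. 212.]
[ 218  135   54   32 1332] [244.4 150.5] [27.4 52.1] 82.9 z36 [656.  -2.] z96 [646.  -7.]
[ 297  143   76   29 1777] [334.5 156.9] [27.4 75.4] 89.0 z36 [ 643. -232.] z96 [ 634. -225.]
[ 27 174  22  18 259] [ 37.5 182.5] [17. 21.] 90.0 z36 [565. 526.] z96 [559. 491.]
[457 197  23  23 403] [467.8 207.6] [22.4 21.5] 63.4 z36 [ 520. -572.] z96 [ 517. -546.]
[340 219  34  27 571] [356.6 231.9] [18.7 30.4] 71.6 z36 [ 453. -291.] z96 [ 454. -280.]
[229 227  19  19 270] [238. 236.] [18. 18.] 90.0 z36 [437.  10.] z96 [439.   4.]
[283 229  18  18 254] [291.5 237.5] [17. 17.] 90.0 z36 [ 436. -126.] z96 [ 438. -125.]
[162 235  30  26 589] [176.5 247.5] [25. 29.] 90.0 z36 [405. 166.] z96 [409. 151.]
[107 241  28  27 560] [120.5 254.5] [25.3 27.2] 71.6 z36 [385. 308.] z96 [390. 285.]
[ 517  242   43  128 1081] [538.  305.5] [127.  42.] 90.0 z36 [ 276. -751.] z96 [ 287. -714.]
trayC [ 6.45517e+02 -2.33401e+02  2.80000e-02] 0.026867174449163977
tray_large [6.41360e+02 2.35462e+02 1.91000e-01] 0.026953957827539177
tray_small [ 6.57912e+02 -8.74000e-01  1.39000e-01] 0.036423080189221246
```

View pics/ov_top2.png

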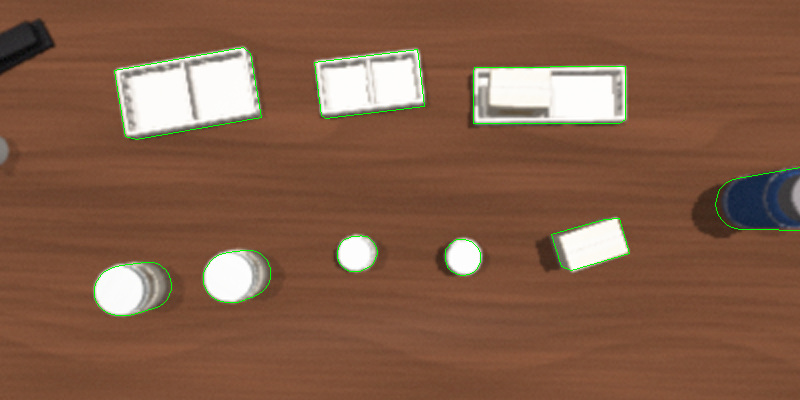

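View pics/ov_side.png

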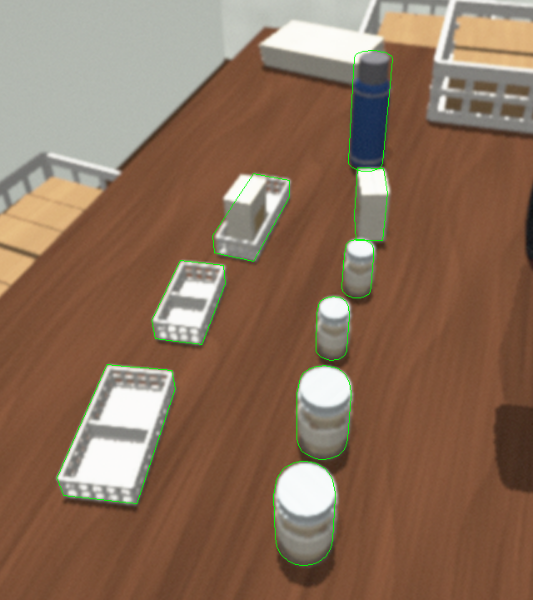

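The outlines match in both views, so I'll use the averaged poses and start moving with the nearer small jar.

```bash
cat > act.py <<'E'
from vis import *
TR={"large":(638.8,234.8,.193,41),"small":(655.6,-1.,.142,32),"carton":(644,-231,.026,47)}
H={"large":(42,40,62),"small":(35,30,44),"carton":(45,35,44)}
def yaw_for(xy,th):
    c=[]
    for s in(90,-90):
        y=np.degrees(th)+s;y=(y+180)%360-180;j=solve_ik([*xy,250],[180,0,y])
        if j is not None:c.append((abs(j[5]),y))
    return min(c)[1]
def cell(kind,side):
    x,y,th,d=TR[kind];return np.array([x-np.sin(th)*d*side,y+np.cos(th)*d*side]),th
def state(s):
    o=get_obs();print(s,"t",round(o["t"],1),"w",round(o["grip_width"],1),"gf",round(o["grip_force"],1),"F",np.round(o["wrist_force"],1),"z",round(o["tcp_pos"][2],1),flush=True);return o
def job(kind,xy,side,th=None):
    h,sq,w=H[kind];c,tc=cell(kind,side);th=tc if th is None else th
    yp=yaw_for(xy,th);yt=np.degrees(tc)+(yp-np.degrees(th))
    grip(85);goto([*xy,230],[180,0,yp]);move_l([*xy,130],speed=200);move_l([*xy,h],speed=80)
    grip(w-6,sq);o=state("gripped")
    if abs(o["grip_width"]-w)>5:raise SystemExit("bad grip")
    move_l([*xy,h+12],speed=40);move_l([*xy,200],speed=150)
    move_l([*c,200],[180,0,yt],speed=180);o=state("carry")
    if abs(o["grip_width"]-w)>5:raise SystemExit("lost")
    move_l([*c,h+25],speed=120);move_l([*c,h+6],speed=30);state("down")
    grip(min(85,w+16));state("open");move_l([*c,h+40],speed=80);move_l([*c,230],speed=250)
E
python3 - <<'E'
from act import *
o=get_obs();move_l([*o["tcp_pos"][:2],330],speed=200)
job("small",(435.1,-124),-1)
im=[get_image(c) for c in("top","side")]
cv2.imwrite("pics/a1.png",np.hstack([cv2.resize(im[0][110:310,160:420],(416,320)),cv2.resize(im[1][130:330,170:410],(384,320))])[:,:,::-1])
E
```

```text
gripped t 6.9 w 43.1 gf 30.4 F [-1.2  0.5  4.6] z 35.5
carry t 10.1 w 43.2 gf 30.6 F [-0.1  0.2 -0.9] z 199.8
down t 12.2 w 43.0 gf 30.6 F [ 0.2 -0.3 -0.8] z 40.8
open t 12.5 w 60.1 gf 0.0 F [0.1 0.  0.3] z 41.2
```

View pics/a1.png

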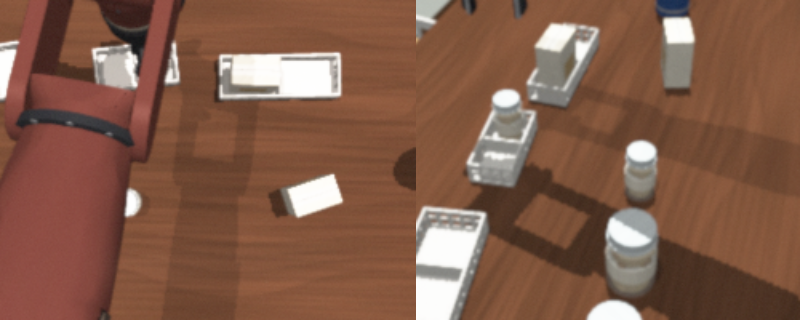

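The side view shows the small jar upright in the -y cell of the small tray (crop about 507,115). I'll continue with the rest.

Run:
```python
from act import *
job("small",(436.8,9.5),1)
job("large",(406.5,157.4),-1)
job("large",(388.3,287.7),1)
job("carton",(455,-282),-1,.30)
goto([420,0,330],[180,0,-90])
im=[get_image(c) for c in("top","side")]
for n,c in zip(im,("top","side")):cv2.imwrite(f"pics/{c}9.png",n[:,:,::-1])
state("end")
g=im[0].min(2)
for k,side,hh in(("large",-1,105),("large",1,105),("small",-1,85),("small",1,85),("carton",-1,101),("carton",1,101)):
    x,th=cell(k,side);m={}
    for c in("top","side"):
        q=project([[*x,hh-40]],c)[0]
        s=[d for d in regions_of({"large":"large_a","small":"small_a","carton":"carton_loose"}[k],c) if d["score"]>.3 and np.hypot(*(np.array(d["extent"][:2])-q))<16]
        if s:m[c]=s[0]["region"].astype(float)
    for c in m:
        p,f=fit(k,list(x)+([th] if k=="carton" else []),{c:m[c]},5)
        e=p[:2]-x;print(k,side,c,"dx,dy tray",np.round([np.cos(th)*e[0]+np.sin(th)*e[1],-np.sin(th)*e[0]+np.cos(th)*e[1]],1),np.round(f,2))
cv2.imwrite("pics/z.png",np.hstack([cv2.resize(im[0][110:310,60:420],(468,260)),cv2.resize(im[1][110:390,130:410],(260,260))])[:,:,::-1])
```

```text
gripped t 17.6 w 42.3 gf 30.5 F [-0.9 -0.7  4.5] z 35.5
carry t 20.6 w 42.7 gf 30.6 F [ 0.   0.1 -0.6] z 199.6
down t 22.7 w 42.9 gf 30.6 F [ 0.8 -0.2 -1.3] z 40.8
open t 23.0 w 60.3 gf 0.0 F [ 0.1 -0.3  0.3] z 41.2
gripped t 28.0 w 60.9 gf 44.1 F [-0.8 -0.3  5.3] z 42.9
carry t 31.1 w 60.7 gf 43.6 F [-0.5  0.9 -1.6] z 199.7
down t 33.1 w 60.6 gf 44.0 F [-3.5 -0.8  3. ] z 48.0
open t 33.5 w 78.0 gf 0.0 F [ 0.1  0.8 -0.7] z 48.1
gripped t 38.3 w 60.4 gf 44.0 F [-1.8 -0.3  6.7] z 42.9
carry t 41.4 w 60.6 gf 43.5 F [-0.1  0.3 -2.6] z 199.8
down t 43.5 w 60.7 gf 43.9 F [-2.  -0.7  3.2] z 48.1
open t 43.8 w 78.3 gf 0.0 F [ 0.8  0.3 -0.2] z 48.0
gripped t 49.7 w 44.2 gf 35.0 F [-0.6  0.4  2.3] z 45.5
carry t 52.5 w 44.1 gf 35.1 F [-0.5 -0.1 -1.7] z 199.5
down t 54.5 w 44.3 gf 35.0 F [-0.8  0.  -0.5] z 50.8
open t 54.8 w 60.1 gf 0.0 F [ 0.6 -0.7  0.1] z 51.3Traceback (most recent call last):
  File "<stdin>", line 6, in <module>
station.Unreachable: the arm cannot take that pose within its joint ranges
```

Run:
```python
import cv2
a=cv2.imread("pics/side9.png")[110:390,130:400];cv2.imwrite("pics/s9c.png",cv2.resize(a,(578,600),interpolation=cv2.INTER_CUBIC))
a=cv2.imread("pics/top9.png")[120:220,100:400];cv2.imwrite("pics/t9c.png",cv2.resize(a,(800,267),interpolation=cv2.INTER_CUBIC))
```

```text
[ WARN:0@0.017] global loadsave.cpp:275 findDecoder imread_('pics/side9.png'): can't open/read file: check file path/integrity
Traceback (most recent call last):
TypeError: 'NoneType' object is not subscriptable
```

```bash
cat > chk.py <<'E'
from act import *
o=get_obs();
for p in([350,-150,300],[350,-150,250],[330,-200,250]):
    ok=[y for y in range(-180,180,30) if solve_ik(p,[180,0,y]) is not None]
    if ok:
        y=min(ok,key=lambda y:abs((y-o["ee_rot"][2]+180)%360-180));goto(p,[180,0,y]);print(p,y);break
im=[get_image(c) for c in("top","side")]
state("end")
for k,side,hh in(("large",-1,105),("large",1,105),("small",-1,85),("small",1,85),("carton",-1,101),("carton",1,101)):
    x,th=cell(k,side)
    for c in("top","side"):
        q=project([[*x,hh-40]],c)[0]
        s=[d for d in regions_of({"large":"large_a","small":"small_a","carton":"carton_loose"}[k],c) if d["score"]>.3 and np.hypot(*(np.array(d["extent"][:2])-q))<16]
        if s:
            p,f=fit(k,list(x)+([th] if k=="carton" else []),{c:s[0]["region"].astype(float)},5)
            e=p[:2]-x;print(k,side,c,"dx,dy tray",np.round([np.cos(th)*e[0]+np.sin(th)*e[1],-np.sin(th)*e[0]+np.cos(th)*e[1]],1),np.round(f,2))
cv2.imwrite("pics/s9c.png",cv2.resize(im[1][60:390,130:400],(491,600),interpolation=cv2.INTER_CUBIC)[:,:,::-1])
cv2.imwrite("pics/t9c.png",cv2.resize(im[0][110:260,100:400],(800,400),interpolation=cv2.INTER_CUBIC)[:,:,::-1])
E
python3 chk.py
```

```text
[350, -150, 300] 90
end t 57.5 w 60.1 gf 0.0 F [0.8 0.3 0. ] z 299.9
large -1 top dx,dy tray [ 0.5 -2.2] 0.07
large -1 side dx,dy tray [-0.7  1.3] 0.19
large 1 top dx,dy tray [ 0.4 -4.1] 0.13
large 1 side dx,dy tray [-1.1  1.6] 0.07
small -1 top dx,dy tray [ 0.4 -3.1] 0.15
small -1 side dx,dy tray [ 2.2 -9.9] 0.36
small 1 top dx,dy tray [ 1.4 -1.6] 0.09
small 1 side dx,dy tray [  4.3 -11.4] 0.23
carton -1 top dx,dy tray [0.8 0.2] 0.07
carton -1 side dx,dy tray [  1.3 -23.8] 0.43
```

View pics/s9c.png

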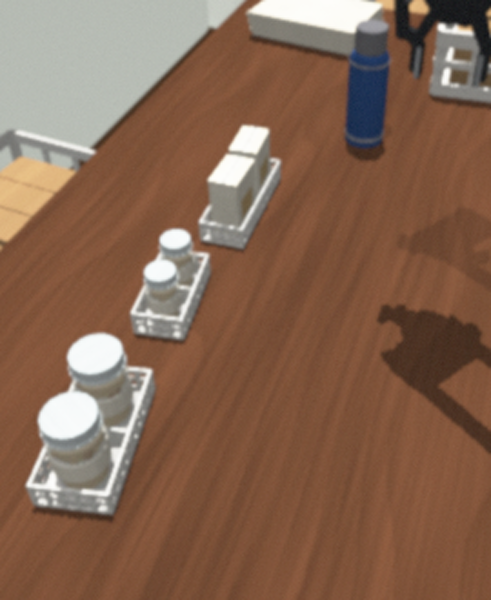

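View pics/t9c.png

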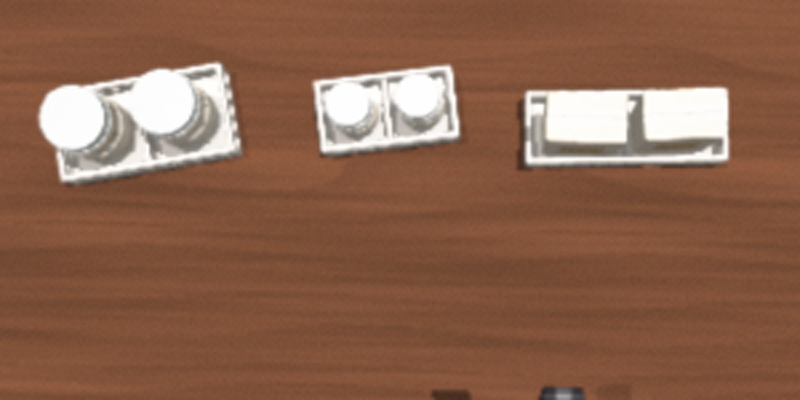

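In the final pictures all five packs stand upright in their cells. The top-view fits put them within about 4 mm of the cell centres. The large side-view deviations come from packs hiding one another. The kept carton and the flask have not moved, so I'm handing in.

```bash
python3 -c "
from station import *
print(sign_off())"
```

```text
the job is handed in; nothing more can be done
None
```

I put both large jars, both small jars and the loose carton into their trays, left the kept carton and flask alone, and handed the job in at about 58 s of robot time; the hand-in gave no verdict.

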